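Clamp the mould shut and run the bench vibrator

TASK

Take the sprung clamp out of its dock and clip it onto the upright flange of the mould on the vibrator, level and about half-way up, with its jaws well over the flange, so that it holds the two mould halves together by itself. Then settle the mould: hold the red button on the vibrator fully down for at least two seconds and let it come up again; do not press it before the clamp is on. Leave the bowl, the spray can and the stone jaw model where they stand, and the clamp on the flange.

Things in the scene. Friction and masses are not known exactly. Their poses are not given: they have to be found in the camera images.
- clamp_hinge (a point): Loose sprung clamp, 140 mm long, 30 mm high as it lies flat, 0.14 kg. Point: middle of its spring barrel, half-way up. Axes are those of its -y lever: x to the jaws, z along the hinge (up). Its line of symmetry is x turned by +q/2 about z, q = clamp_lever. Starts with its handles in the dock, where no finger fits beside them: lift it out by the arms, put it down, take it again by the handles.
- clamp_arms (a point): Place on the clamp to lift it out, 25 mm in front of the hinge, half-way up; axes as clamp_hinge. The steel arms (from 16 mm behind to 40 mm in front of the hinge) are 30 mm wide over their parallel outer faces when shut. Gripping here only keeps the clamp shut; about 25 N will do.
- clamp_handles (a point): Place to squeeze the two orange handles, 50 mm behind the hinge, half-way up. Shut, they are 53 mm wide here, 61 mm at their ends (72 mm behind the hinge). It takes 12 N to start, 19 N at the stop, where their outer faces are parallel, 36 mm apart, and the clamp sits square in the gripper (grip 30 to 40 N); the hinge creeps up to 5 mm forward. Clipped on, they are about 48 mm wide here.
- clamp_jaws (a point): Middle of the clamp's black jaws, 50 mm in front of the hinge, half-way up; axes as clamp_hinge. The jaw faces are 30 mm long (35 to 65 mm from the hinge) and 30 mm high; shut they are 2 to 5 mm apart, at the stop about 16 to 24 mm. Behind them the throat is free for the flange up to 12 mm from the hinge.
- clamp_lever (a joint): Angle of the clamp's hinge, rad: 0 shut, 0.34 fully open at the stop; opened only by squeezing the handles, sprung shut (0.6 Nm at 0, 0.94 Nm at the stop). Rightly clipped on the flange it reads about 0.1.
- flange_grip (a point): Place for the jaws on the mould's flange, a fixed upright plate 8 mm thick (along y), 70 mm high, this point half-way up, 97 mm above the worktop. Axes are the vibrator's: x from the flange into the mould, z up. The free upright edge is 15 mm away towards -x, the mould's front 30 mm towards +x. The clamp goes on along +x, its x along this x, until clamp_jaws is within 15 mm of this point.
- vibrator: Fixed bench vibrator: white box 110 (x) x 180 (y) x 53 mm high, origin under its centre on the worktop. On its -y half stands a two-part mould (blue and white), 60 x 61 mm, from x = -15 to 45, y = -75 to -15 mm, top 138 mm above the worktop; its flange, at y = -45 mm, reaches out to x = -60 mm. On the +y half a grey console, 78 mm high, bears the red button.
- run_button_top (a point): Centre of the top of the round red push button, 30 mm across, on the vibrator's console; axes as the vibrator's. Pressed straight down.
- run_button (a joint): Travel of the red button, m: 0 up, 0.006 fully down; it springs back by itself; 5 N holds it fully down. Down means beyond 0.004, up below 0.001.
- dock: Fixed U-shaped steel dock for the clamp's handles, open at the top and towards -x: 70 (x) x 77 (y) mm, walls 4 mm thick and 40 mm high, origin on the worktop at its centre; a foot plate 3 mm high reaches to x = 59 mm.
- mixing_bowl_center (a point): Centre (half-way up) of a loose green rubber mixing bowl, 126 mm across and 74 mm high; bystander.
- spray_can_center (a point): Centre (half-way up) of a loose standing dark spray can, 54 mm across and 190 mm high; bystander.
- jaw_model_center (a point): Centre (half-way up) of a loose cream stone model of a jaw, 58 x 68 mm and 32 mm high; bystander.
There are look-alikes about, which are no part of the job. Of the things that look like the part that bears clamp_hinge, the largest one is meant.

How it is judged:
By the outcome, as a careful person would: the job done as asked, in the order asked, and still so for the second after the job is handed in, with the robot touching nothing.
It also fails if it takes over 72 s, if anything falls off the work surface, if the arm or the gripper's body presses on something with over 40 N, if the wrist force passes 120 N, or if a joint passes its speed limit or range.

ROBOT

A 6-joint arm with a two-finger parallel gripper is mounted at the origin on a cart in front of the work surface, level with it; the furniture and walls round the work are solid. World frame = base frame: x ahead of the robot, y to its left, z up, the work surface at z = 0. Lengths are in mm, angles in rad, forces in N, time in s.
With the tool pointing down it reaches from about 325 to 775 mm from the base axis. Payload 5.5 kg.
Tool frame: the origin (TCP) lies midway between the tips of the shut fingers; the grasp point (between the pads) lies 19 mm behind it (arm.grip_depth is the distance from the TCP to the grasp point, in mm); z points along the fingers, y is the line along which they close (so a half turn about z gives the same grasp; the last joint's range is limited). The gripper opens to 88 mm and grips with 3 to 60 N. Pads are 20 mm wide; open, the fingers measure 115 mm over their backs; the gripper's body (75 mm by 178 mm) begins 61 mm behind the grasp point.
Start: joints at [1.159, 0.091, 1.231, -0, 1.82, -0.057], TCP at [208.447, 562.642, 222.631] pointing down, gripper open.
Joint ranges: [-2.87, 2.87], [-0.86, 2.18], [0.17, 2.46], [-1.51, 4.65], [0.06, 2.69], [-2.65, 2.65]. Speed limits (rad/s): [2.57, 2.57, 3.01, 3.14, 3.14, 3.14].

INTERFACE

Orientations are given as a unit quaternion [w, x, y, z].
In Python, from bench import telemetry, eyes, arm gives the robot as it stands. The module is installed in compiled form; this text tells all that it offers.
- The arm moves only by the tool step_arm, never from a script. Its argument "commands" is a list that holds one entry, the list of rows, each a list of 7 numbers: the finger opening in m, from 0 to 0.0878, then the shift along the world's x, y, z in m, then the turn, a rotation vector about the world's x, y, z in rad. In form: [[[hand, dx, dy, dz, rx, ry, rz], ...]]. A call has 1 to 10 rows; each row shifts and turns the commanded pose from where the row before left it; what a row does not reach is not made up. A row lasts 1/8 s, in which the tool goes at most 62.5 mm and 10.7 degrees, less where a joint would pass 70% of its speed; a pose out of reach is approached as far as the arm can. A call is refused whole if a number of a shift passes 0.0625 or a number of a turn 0.188, either way. A call with a gripper value outside its range is refused whole. The fingers move at their own pace and stop on an object; "newtons" is the grip in N (left out, the last holds). Time passes only in rows, so rows that do not move let the fingers close. It gives the time, the measured TCP pose, the force, the opening and the grip force at its end, in the units of the state.
- telemetry.state(): the state, without advancing time (a new reading comes with each control period).
- eyes.read_camera(name): name is "side" or "top"; returns a dict with "img" (420x560x3 uint8, red, green, blue), "K" (3x3 intrinsics, pixels), "R" (3x3) and "t" (3): a world point X has camera coordinates R X + t. Camera axes: x right, y down, z forward; pixel columns grow to the right and rows downward; lengths in mm; the calibration is good to about 2 mm. A picture is of the moment at which its call begins. There is no depth.
- arm.finish_job(): hands the job in; it is judged then, once.
Trained networks look in a picture, given as the dict that the camera call returned (one of the last four; its "shot" number tells which), for a name from the list of things; names that differ only in an ending like _2 or _b are one class to them, and where a whole thing is asked for, a point or a joint stands for the part that bears it (a point fixed in the world has none). Each returns a list of dicts, best first, with "score" (0 to 1); they miss things now and then, are a little off and sometimes report something else, mostly with a low value. They report only what shows in the picture. A call takes as long as a camera call. They do not tell look-alikes from the thing itself.
- eyes.recognise(target, picture): "location" ([x, y, z] in mm, in world coordinates, good to about 4 mm: the middle of the surface that is visible of it).
The state is a dict: "clock": time; "q": joint angles; "joint_vel": joint speeds; "tau": joint torques, N m; "tcp_pos": TCP position; "eef_rot": TCP orientation; "force": force on the tool from outside, world axes, zero at the start; "moment": the same for the moment, N m; "gripper_width": finger opening in mm; "finger_force": force on a finger pad.
Only numpy, scipy, OpenCV 4.12 (cv2) and the standard library are available. Lean on these libraries where they do the work, as an engineer would, in place of code of your own. Each camera call takes 0.05 s, during which the arm holds its last target. There are 200 camera calls.

## Working session

There is one attempt and no reset: what is moved stays moved. The work goes in short steps, Python scripts to look and compute and a tool call to move; the robot and the scene stay as the last step left them, time stands still between calls to the robot, and variables do not carry over. Pictures are saved under pics/ and viewed, at most 10 in all, crops included, and the job is handed in when it is done.

Besides the shell and the picture viewer there is one more tool, called after "Emit:" by a JSON object that holds its "method" and its "body", one argument or row to a line. step_arm: Moves the arm, as the interface text tells. Its arguments: {"type":"object","properties":{"commands":{"type":"array"},"newtons":{"type":"number"}},"required":["commands"]}

```bash
mkdir -p pics; cat > h.py <<'E'
from bench import telemetry, eyes, arm
import numpy as np, cv2
np.set_printoptions(precision=2,suppress=True)
def snap(cam,fn=None):
    p=eyes.read_camera(cam)
    if fn: cv2.imwrite('pics/'+fn,p['img'][:,:,::-1])
    return p
def proj(p,X):
    c=np.array(p['R'])@np.array(X,float)+np.array(p['t']).ravel(); u=np.array(p['K'])@c; return u[:2]/u[2]
def onz(p,uv,z):
    R=np.array(p['R']);t=np.array(p['t']).ravel();d=R.T@np.linalg.inv(p['K'])@np.array([uv[0],uv[1],1.]);c=-R.T@t
    return c+d*(z-c[2])/d[2]
E
python3 - <<'E'
from h import *
for cam in('top','side'):
    p=snap(cam,cam+'0.png')
    print(cam, -np.array(p['R']).T@np.array(p['t']).ravel())
    for n in ['clamp_hinge','clamp_arms','clamp_handles','clamp_jaws','flange_grip','vibrator','run_button_top','dock','mixing_bowl_center','spray_can_center','jaw_model_center']:
        for d in eyes.recognise(n,p)[:3]: print(n,round(d['score'],2),np.array(d['location']),proj(p,d['location']))
s=telemetry.state();print(s)
E
```

```text
top [ -12.77 -163.22 1891.  ]
clamp_hinge 0.63 [ 513.7 -269.7   31.9] [295.59 217.04]
clamp_hinge 0.56 [ 479.  -672.1   22.5] [400.1  221.23]
clamp_arms 0.54 [ 517.2 -271.7   30.1] [296.03 216.28]
clamp_arms 0.46 [ 504.4 -506.1   19.3] [356.44 217.25]
clamp_handles 0.74 [ 521.  -271.5   30.7] [295.92 215.29]
clamp_handles 0.67 [ 484.8 -677.7   20.2] [401.21 219.87]
clamp_jaws 0.79 [ 514.3 -268.9   31. ] [295.36 216.97]
flange_grip 0.6 [534.8 256.5  79.5] [156.4  215.05]
vibrator 0.71 [535.  259.6  78.9] [155.62 215.08]
run_button_top 0.63 [497.9 304.7  96.6] [142.19 223.93]
run_button_top 0.62 [612.4  65.4 145.8] [204.52 187.35]
dock 0.69 [ 588.5 -239.1   18.6] [286.47 200.06]
dock 0.45 [ 520.9 -273.9   31.1] [296.55 215.26]
mixing_bowl_center 0.69 [635.2 -69.6  34.2] [242.71 189.63]
spray_can_center 0.53 [613.8  65.9 146.1] [204.37 186.97]
jaw_model_center 0.7 [460.  -27.7  23. ] [233.45 234.21]
side [  -99.32 -1239.01  1048.63]
clamp_hinge 0.68 [ 513.2 -279.9   21. ] [305.39 230.39]
clamp_hinge 0.65 [ 487.8 -682.5   18.4] [382.14 325.65]
clamp_hinge 0.61 [ 508.5 -511.    19.6] [348
[... 554 characters left out ...]
5.27]
run_button_top 0.74 [633.6 -59.2  49.7] [300.72 175.59]
dock 0.9 [ 585.2 -242.7   22.5] [318.16 215.47]
mixing_bowl_center 0.76 [631.3 -56.8  50.4] [299.79 175.29]
spray_can_center 0.58 [621.1  50.9 101.1] [281.3  149.54]
jaw_model_center 0.76 [457.7 -37.5  17.8] [253.37 196.14]
{'clock': 1.2, 'q': array([ 1.16,  0.09,  1.23, -0.  ,  1.82, -0.06]), 'joint_vel': array([-0., -0., -0.,  0., -0., -0.]), 'tau': array([ -0.  , -44.62, -40.65,   0.07,   0.02,  -0.  ]), 'tcp_pos': array([208.43, 562.64, 222.62]), 'eef_rot': array([ 0.  ,  0.18,  0.98, -0.  ]), 'force': array([-0.12, -0.46, -0.38]), 'moment': array([-0.01,  0.01, -0.01]), 'finger_force': 0.0, 'gripper_width': 87.80328980903035}
```

```bash
python3 - <<'E'
import cv2
a=cv2.imread('pics/top0.png');b=cv2.imread('pics/side0.png')
# left: overview top, 
c1=cv2.resize(a[160:270,100:440],None,fx=2.35,fy=2.35,interpolation=cv2.INTER_CUBIC)
c2=cv2.resize(b[90:350,190:420],None,fx=2.3,fy=2.3,interpolation=cv2.INTER_CUBIC)
cv2.imwrite('pics/c1.png',c1);cv2.imwrite('pics/c2.png',c2)
E
```

```text
(no output)
```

View pics/c1.png

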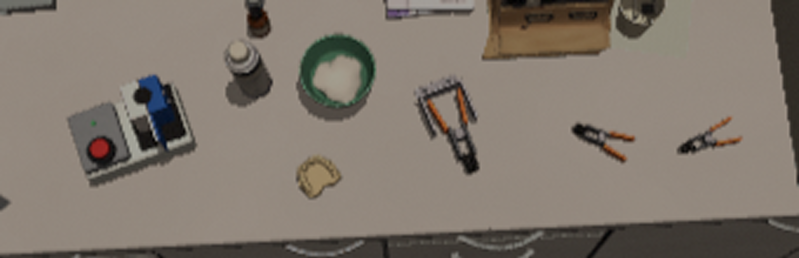

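View pics/c2.png

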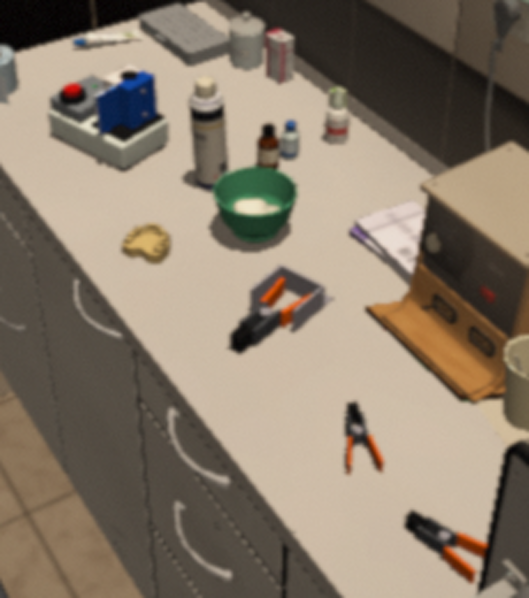

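```bash
python3 - <<'E'
import cv2,numpy as np
a=cv2.imread('pics/top0.png');b=cv2.imread('pics/side0.png')
def c(im,x,y,w,h,f=8): return cv2.resize(im[y:y+h,x:x+w],(w*f,h*f),interpolation=cv2.INTER_CUBIC)
m=np.vstack([np.hstack([c(a,274,190,45,36),c(b,285,200,50,36)]),np.hstack([c(a,125,190,45,36+2),c(b,208,120,50,36+2)])])
print(m.shape);cv2.imwrite('pics/m.png',m)
E
```

```text
(592, 760, 3)
```

View pics/m.png

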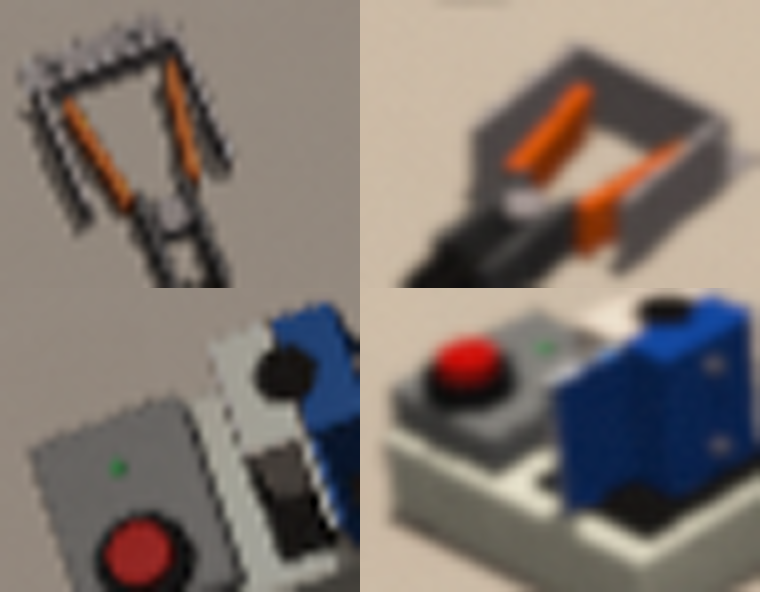

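```bash
python3 - <<'E'
from h import *
a=cv2.imread('pics/top0.png');b=cv2.imread('pics/side0.png')
def c(im,x,y,w,h,f=7):
    o=cv2.resize(im[y:y+h,x:x+w],(w*f,h*f),interpolation=cv2.INTER_CUBIC)
    for i in range(w):
        if (x+i)%10==0: cv2.line(o,(i*f+3,0),(i*f+3,5),(255,0,255),1); cv2.putText(o,str(x+i),(i*f-6,14),0,.3,(255,0,255))
    for i in range(h):
        if (y+i)%10==0: cv2.line(o,(0,i*f+3),(5,i*f+3),(255,0,255),1); cv2.putText(o,str(y+i),(6,i*f+6),0,.3,(255,0,255))
    return o
m=np.vstack([np.hstack([c(a,125,188,57,48),c(b,208,115,57,48)]),np.hstack([c(a,268,196,57,37),c(b,278,205,57,37)])])
cv2.imwrite('pics/m2.png',m)
for n,im in(('top',a),('side',b)):
    f=im.astype(float);B,G,R=f[...,0],f[...,1],f[...,2]
    red=(R>1.8*G+20)&(R>1.8*B+20)&(np.abs(G-B)<25)
    org=(R>G*1.4+20)&(G>B*1.3+8)
    for k,ms in(('red',red),('org',org)):
        N,l,st,ce=cv2.connectedComponentsWithStats(ms.astype('uint8'),connectivity=8)
        for i in range(1,N):
            if st[i,4]>6: print(n,k,st[i],ce[i])
E
```

```text
top red [345 157   5   2   7] [347.43 157.71]
top red [138 219   9   8  57] [142.04 222.61]
top org [295 198   4  14  22] [296.14 204.45]
top org [282 203   8  13  20] [285.55 208.95]
top org [360 217  10   3  10] [364.5 217.7]
top org [358 222   8   6  11] [361.18 224.73]
side red [217 126   9   7  42] [221.05 129.21]
side red [400 216   5   5  15] [402.07 217.67]
side red [ 31 329  16  12  41] [ 39.17 335.17]
side org [303 150   7   4  20] [306.55 151.45]
side org [304 211  10  12  63] [308.94 216.46]
side org [312 218  12  14  50] [315.68 225.04]
side org [350 279   6  15  37] [352.62 286.  ]
side org [341 280   3  13  27] [341.59 285.44]
side org [388 322  15  10  74] [394.84 326.34]
side org [ 39 327  17  12  48] [ 46.69 333.02]
side org [383 327  13  15  84] [388.9 334.5]
side org [ 30 328  13  13  40] [ 37.58 333.95]
```

View pics/m2.png

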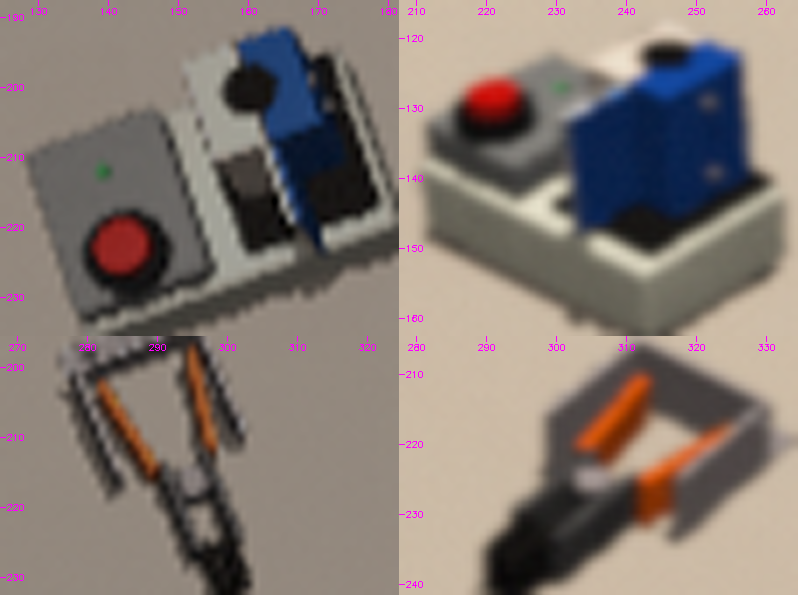

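```bash
cat > fit.py <<'E'
from h import *
from scipy.optimize import least_squares
P={c:snap(c) for c in('top','side')}
def W(p,X): 
    c,s=np.cos(p[2]),np.sin(p[2]); return [p[0]+c*X[0]-s*X[1],p[1]+s*X[0]+c*X[1],X[2]]
V=[('top',(173.1,194.4),(55,-90,53)),('top',(136.7,234.7),(-55,90,53)),('top',(181,218.3),(-55,-90,53)),
('side',(211.3,137.4),(-55,90,53)),('side',(242.7,153.4),(-55,-90,53)),('side',(262.4,142.4),(55,-90,53)),
('side',(232,131.7),(-60,-49,132)),('side',(233.1,147.9),(-60,-49,62)),('side',(256.6,121.7),(45,-75,138)),
('top',(167,191.9),(45,-75,138)),('top',(170.6,205),(-15,-75,138)),('top',(162.4,206.9),(-15,-45,138)),('top',(151,196.4),(45,-15,138))]
def res(p,F): return np.array([proj(P[c],W(p,X))-np.array(uv) for c,uv,X in F])
r=least_squares(lambda p:res(p,V).ravel(),[535,255,.28],loss='soft_l1');print('vib',r.x);print(res(r.x,V))
vib=r.x
# button triangulation
b=least_squares(lambda X:np.r_[proj(P['top'],X)-[142.04,222.61],proj(P['side'],X)-[221.05,129.21]],[500,300,95]);print('button',b.x,b.fun)
c,s=np.cos(vib[2]),np.sin(vib[2]);d=b.x[:2]-vib[:2];print('btn in vib',c*d[0]+s*d[1],-s*d[0]+c*d[1])
def CF(w): return [('top',(295.1,216.4),(0,0,30)),('side',(305.1,224.9),(0,0,30)),('top',(282.1,202.6),(-72,-w,30)),('top',(295,197.1),(-72,w,30)),
('side',(313.4,210.6),(-72,-w,30)),('side',(324.1,218),(-72,w,30))]
r=least_squares(lambda p:res(p,CF(p[3])).ravel(),[513,-270,-2.74,27]);print('clamp',r.x);print(res(r.x,CF(r.x[3])))
print('flange',W(vib,(-45,-45,97)))
E
python3 fit.py
```

```text
vib [546.59 268.28   0.29]
[[ 0.42 -0.55]
 [-0.79  0.31]
 [ 0.58  1.3 ]
 [-1.02 -0.01]
 [-0.57  0.76]
 [ 0.79 -0.21]
 [-0.27  0.65]
 [ 0.28  0.79]
 [ 0.72  0.6 ]
 [-1.06 -1.67]
 [-0.16 -0.21]
 [ 0.17  0.52]
 [-0.68 -1.  ]]
button [503.49 305.95  94.6 ] [-0.01  0.03  0.03 -0.01]
btn in vib -30.447627414363797 48.470754472266336
clamp [ 517.2  -267.86   -2.84   25.25]
[[-0.06 -0.07]
 [-0.68  0.67]
 [ 0.24 -0.74]
 [-0.56  0.47]
 [-0.51  0.32]
 [ 1.1  -0.44]]
flange [np.float64(516.4282201754379), np.float64(212.2436597336126), 97]
```

```bash
cat > fit2.py <<'E'
from h import *
from scipy.optimize import least_squares
from fit import W,res,P
D=[('top',(277.9,201.4),(35,38.5,40)),('top',(295.4,195.1),(35,-38.5,40)),('top',(283.5,218.5),(-35,38.5,38)),('top',(302,210.1),(-35,-38.5,38)),
('side',(311.8,205.1),(35,38.5,40)),('side',(330.5,214.5),(35,-38.5,40)),('side',(298.9,215.8),(-35,38.5,40))]
r=least_squares(lambda p:res(p,D).ravel(),[585,-242,.35],loss='soft_l1');print('dock',r.x);print(res(r.x,D))
for uv in((295.1,216.4),(288.5,199.85),(296.14,204.45),(285.55,208.95)): print(onz(P['top'],uv,28))
for uv in((305.1,224.9),(318.75,214.3)): print(onz(P['side'],uv,30))
def c(cam,x,y,w,h,f,polys):
    o=cv2.resize(np.ascontiguousarray(P[cam]['img'][y:y+h,x:x+w,::-1]),(w*f,h*f),interpolation=cv2.INTER_CUBIC)
    for pose,pts in polys:
        q=[((proj(P[cam],W(pose,X))-[x,y]+.5)*f) for X in pts]
        cv2.polylines(o,[np.int32(np.round(q))],False,(255,0,255),1)
    return o
vib=[546.6,268.3,.29]; ck=r.x; cl=[517.2,-267.9,-2.8]
R=lambda x0,x1,y0,y1,z:[(x0,y0,z),(x1,y0,z),(x1,y1,z),(x0,y1,z),(x0,y0,z)]
pol=[(vib,R(-55,55,-90,90,53)),(vib,R(-15,45,-75,-15,138)),(vib,[(-15,-49,132),(-60,-49,132),(-60,-49,62),(-15,-49,62)]),(ck,R(-35,35,-38.5,38.5,40)),(cl,[(-72,0,30),(65,0,30)]),(cl,R(-16,40,-15,15,30)),(cl,[(-72,-30.5,30),(-72,30.5,30)])]
f=7
m=np.vstack([np.hstack([c('top',125,188,57,48,f,pol),c('side',208,115,57,48,f,pol)]),np.hstack([c('top',270,194,57,37,f,pol),c('side',280,203,57,37,f,pol)])])
cv2.imwrite('pics/m3.png',m)
E
python3 fit2.py
```

```text
vib [546.59 268.28   0.29]
[[ 0.42 -0.55]
 [-0.79  0.31]
 [ 0.58  1.3 ]
 [-1.02 -0.01]
 [-0.57  0.76]
 [ 0.79 -0.21]
 [-0.27  0.65]
 [ 0.28  0.79]
 [ 0.72  0.6 ]
 [-1.06 -1.67]
 [-0.16 -0.21]
 [ 0.17  0.52]
 [-0.68 -1.  ]]
button [503.49 305.95  94.6 ] [-0.01  0.03  0.03 -0.01]
btn in vib -30.447627414363797 48.470754472266336
clamp [ 517.2  -267.86   -2.84   25.25]
[[-0.06 -0.07]
 [-0.68  0.67]
 [ 0.24 -0.74]
 [-0.56  0.47]
 [-0.51  0.32]
 [ 1.1  -0.44]]
flange [np.float64(516.4282201754379), np.float64(212.2436597336126), 97]
dock [ 560.67 -250.93    0.31]
[[-0.34 -1.09]
 [ 0.66 -1.39]
 [ 0.47 -1.81]
 [ 0.61 -0.14]
 [-0.92 -0.09]
 [-0.8   0.5 ]
 [-2.16 -0.13]]
[ 517.49 -268.19   28.  ]
[ 585.94 -246.69   28.  ]
[ 565.61 -275.29   28.  ]
[ 549.43 -233.04   28.  ]
[ 520.68 -266.31   30.  ]
[ 584.98 -246.18   30.  ]
```

View pics/m3.png

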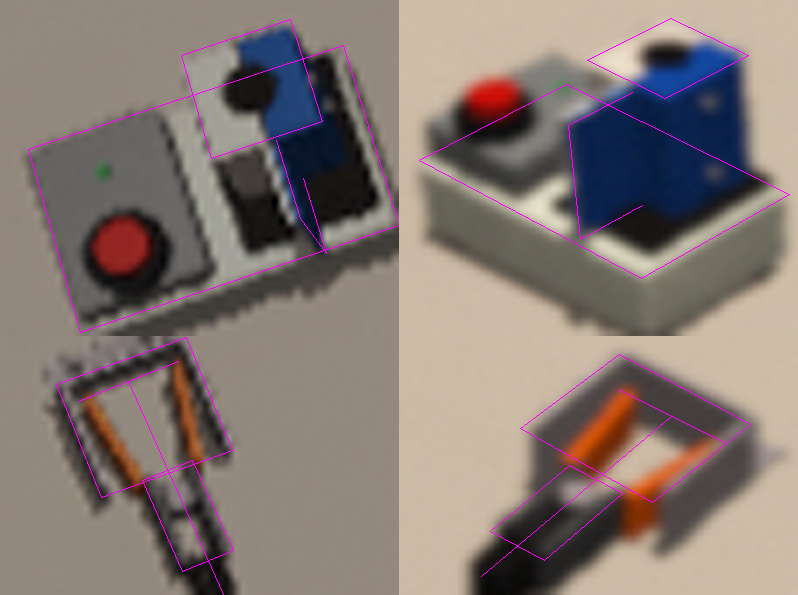

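Emit:
{"method": "step_arm", "body": {
  "commands": [
    [[0.0878,0.019,-0.056,0,0,0,-0.163],[0.0878,0.019,-0.056,0,0,0,-0.163],[0.0878,0.019,-0.056,0,0,0,-0.163],[0.0878,0.019,-0.056,0,0,0,-0.163],[0.0878,0.019,-0.056,0,0,0,-0.163],[0.0878,0.019,-0.056,0,0,0,-0.163],[0.0878,0.019,-0.056,0,0,0,-0.163],[0.0878,0.019,-0.056,0,0,0,-0.163],[0.0878,0.019,-0.056,0,0,0,-0.163],[0.0878,0.019,-0.056,0,0,0,-0.163]]
  ],
  "newtons": 25
}}

```text
clock: 2.65
tcp_pos: [398.7, 0.7, 223.0]
eef_rot: [0.0, 0.839, 0.544, 0.001]
force: [0.1, 0.0, -0.2]
gripper_width: 88.1
finger_force: 0.0
```

Emit:
{"method": "step_arm", "body": {
  "commands": [
    [[0.0878,0.019,-0.056,-0.01,0,0,-0.163],[0.0878,0.019,-0.056,-0.01,0,0,-0.163],[0.0878,0.019,-0.056,-0.01,0,0,-0.163],[0.0878,0.019,-0.056,-0.01,0,0,-0.163],[0.0878,0.019,-0.056,-0.01,0,0,-0.163],[0.0878,0,0,0,0,0,0],[0.0878,0,0,0,0,0,0]]
  ]
}}

```text
clock: 3.52
tcp_pos: [493.3, -277.2, 172.5]
eef_rot: [-0.0, 0.985, 0.17, -0.0]
force: [0.2, 0.1, 0.3]
gripper_width: 88.0
finger_force: 0.0
```

```bash
cat >> h.py <<'E'
from scipy.spatial.transform import Rotation as Ro
def st():
    s=telemetry.state();w,x,y,z=s['eef_rot'];R=Ro.from_quat([x,y,z,w]).as_matrix()
    print('t',round(s['clock'],2),'tcp',s['tcp_pos'],'ty yaw',round(np.degrees(np.arctan2(R[1,1],R[0,1])),2),'z',R[:,2],'F',s['force'],'w',round(s['gripper_width'],1),'ff',round(s['finger_force'],1),'q',s['q']);return s
E
python3 -c "
from h import *
st()"
```

```text
t 3.52 tcp [ 493.33 -277.18  172.53] ty yaw -70.39 z [-0.  0. -1.] F [0.17 0.09 0.34] w 88.0 ff 0.0 q [-0.57 -0.    1.42  0.    1.73  0.66]
```

Emit:
{"method": "step_arm", "body": {
  "commands": [
    [[0.0878,0,0.001,-0.05,0,0,0],[0.0878,0,0,-0.05,0,0,0],[0.0878,0,0,-0.04,0,0,0],[0.0878,0,0,-0.02,0,0,0],[0.0878,0,0,-0.009,0,0,0],[0.0878,0,0,0,0,0,0],[0.06,0,0,0,0,0,0],[0.04,0,0,0,0,0,0],[0.02,0,0,0,0,0,0],[0.02,0,0,0,0,0,0]]
  ],
  "newtons": 25
}}

```text
clock: 4.78
tcp_pos: [493.5, -276.5, 3.8]
eef_rot: [0.0, 0.985, 0.17, 0.0]
force: [0.4, 0.4, 0.3]
gripper_width: 51.4
finger_force: 0.0
```

Emit:
{"method": "step_arm", "body": {
  "commands": [
    [[0.01,0,0,0,0,0,0],[0.01,0,0,0,0,0,0],[0.01,0,0,0,0,0,0]]
  ]
}}

```text
clock: 5.15
tcp_pos: [493.4, -276.4, 3.6]
eef_rot: [-0.0, 0.985, 0.17, -0.0]
force: [-0.2, -1.2, -0.3]
gripper_width: 29.7
finger_force: 24.8
```

```bash
python3 -c "
from h import *
st()"
```

```text
t 5.15 tcp [ 493.39 -276.41    3.58] ty yaw -70.42 z [-0. -0. -1.] F [-0.15 -1.23 -0.27] w 29.7 ff 24.8 q [-0.57  0.07  1.65 -0.    1.43  0.66]
```

Emit:
{"method": "step_arm", "body": {
  "commands": [
    [[0.01,0,0,0.005,0,0,0],[0.01,0,0,0.015,0,0,0],[0.01,0,0,0.025,0,0,0],[0.01,0,0,0.025,0,0,0],[0.01,0,0,0.03,0,0,0],[0.01,0,0,0.03,0,0,0],[0.01,0,0,0.01,0,0,0],[0.01,0,0,0,0,0,0]]
  ]
}}

```text
clock: 6.15
tcp_pos: [493.7, -276.5, 144.4]
eef_rot: [0.001, 0.985, 0.17, 0.001]
force: [-0.1, 0.2, -1.7]
gripper_width: 29.6
finger_force: 24.8
```

```bash
python3 - <<'E'
from h import *
st()
a=snap('top')['img'];b=snap('side')['img']
f=6
g=lambda im,x,y,w,h:cv2.resize(im[y:y+h,x:x+w,::-1],(w*f,h*f),interpolation=cv2.INTER_CUBIC)
cv2.imwrite('pics/l.png',np.hstack([g(a,260,170,66,80),g(b,260,150,66,80)]))
E
```

```text
t 6.15 tcp [ 493.74 -276.52  144.43] ty yaw -70.41 z [ 0. -0. -1.] F [-0.11  0.24 -1.7 ] w 29.6 ff 24.8 q [-0.57 -0.    1.47  0.    1.68  0.66]
```

View pics/l.png

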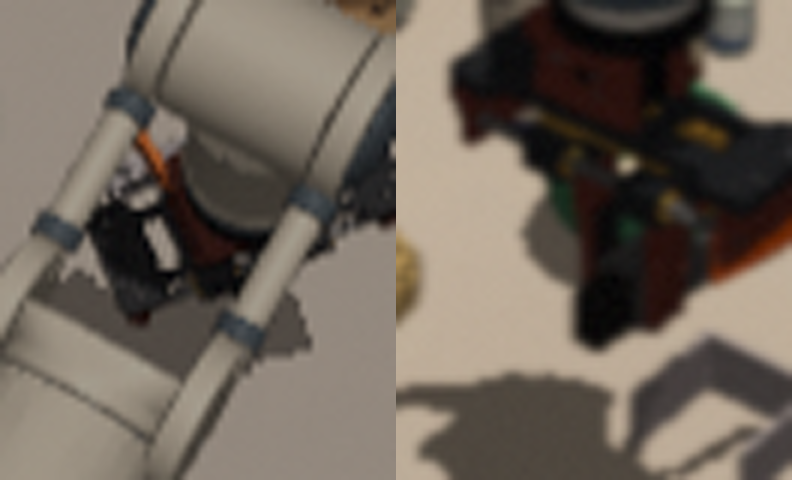

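Emit:
{"method": "step_arm", "body": {
  "commands": [
    [[0.01,-0.001,0.01,0,0,0,0.08],[0.01,-0.003,0.021,0,0,0,0.172],[0.01,-0.003,0.021,0,0,0,0.172],[0.01,-0.003,0.021,0,0,0,0.172],[0.01,-0.003,0.021,0,0,0,0.172],[0.01,-0.003,0.021,0,0,0,0.172],[0.01,-0.003,0.021,0,0,0,0.172],[0.01,-0.003,0.021,0,0,0,0.172],[0.01,-0.003,0.021,0,0,0,0.172],[0.01,-0.003,0.021,0,0,0,0.172]]
  ]
}}

```text
clock: 7.5
tcp_pos: [464.6, -76.5, 141.9]
eef_rot: [-0.001, 0.551, 0.835, -0.0]
force: [0.7, -0.1, -1.5]
gripper_width: 29.4
finger_force: 24.8
```

Emit:
{"method": "step_arm", "body": {
  "commands": [
    [[0.01,-0.003,0.021,0,0,0,0.172],[0.01,-0.003,0.021,0,0,0,0.172],[0.01,-0.003,0.021,0,0,0,0.172],[0.01,-0.003,0.021,0,0,0,0.172],[0.01,-0.003,0.021,0,0,0,0.172],[0.01,-0.003,0.021,0,0,0,0.172],[0.01,-0.003,0.021,0,0,0,0.172],[0.01,-0.001,0.021,0,0,0,0.172],[0.01,0,0.006,0,0,0,0.085],[0.01,0,0,0,0,0,0]]
  ]
}}

```text
clock: 8.75
tcp_pos: [442.8, 97.0, 142.1]
eef_rot: [-0.001, -0.144, 0.99, 0.0]
force: [0.4, 0.1, -1.5]
gripper_width: 29.9
finger_force: 24.8
```

```bash
python3 -c "
from h import *
st()"
```

```text
t 8.75 tcp [442.79  96.95 142.14] ty yaw 106.58 z [-0. -0. -1.] F [ 0.37  0.13 -1.52] w 29.9 ff 24.8 q [ 0.14 -0.31  1.75  0.    1.71 -1.72]
```

Emit:
{"method": "step_arm", "body": {
  "commands": [
    [[0.01,0,0,-0.04,0,0,0],[0.01,0,0,-0.05,0,0,0],[0.01,0,0,-0.03,0,0,0],[0.01,0,0,-0.014,0,0,0],[0.01,0,0,-0.003,0,0,0],[0.01,0,0,0,0,0,0],[0.01,0,0,0,0,0,0]]
  ]
}}

```text
clock: 9.62
tcp_pos: [444.4, 96.7, 8.1]
eef_rot: [0.001, -0.144, 0.99, -0.0]
force: [0.4, -0.5, -1.2]
gripper_width: 29.9
finger_force: 24.8
```

Emit:
{"method": "step_arm", "body": {
  "commands": [
    [[0.01,0,0,-0.001,0,0,0],[0.01,0,0,0,0,0,0]]
  ]
}}

```text
clock: 9.88
tcp_pos: [443.6, 96.7, 5.9]
eef_rot: [0.0, -0.144, 0.99, 0.0]
force: [-0.4, -0.3, -1.2]
gripper_width: 29.7
finger_force: 24.8
```

Emit:
{"method": "step_arm", "body": {
  "commands": [
    [[0.01,0,0,-0.001,0,0,0],[0.01,0,0,-0.001,0,0,0],[0.01,0,0,0,0,0,0],[0.04,0,0,0,0,0,0],[0.0878,0,0,0,0,0,0],[0.0878,0,0,0,0,0,0],[0.0878,0,0,0,0,0,0],[0.0878,0,0,0,0,0,0]]
  ]
}}

```text
clock: 10.88
tcp_pos: [443.5, 96.6, 3.6]
eef_rot: [0.0, -0.144, 0.99, -0.0]
force: [-0.3, -0.4, -0.2]
gripper_width: 75.9
finger_force: 0.0
```

Emit:
{"method": "step_arm", "body": {
  "commands": [
    [[0.0878,0,0,0.03,0,0,0],[0.0878,0,0,0.04,0,0,0],[0.0878,0,-0.03,0.04,0,0,0],[0.0878,0,-0.06,0.03,0,0,0],[0.0878,0,-0.06,0,0,0,0],[0.0878,0,-0.06,0,0,0,0],[0.0878,0,-0.06,0,0,0,0],[0.0878,0,-0.03,0,0,0,0],[0.0878,0,0,0,0,0,0]]
  ]
}}

```text
clock: 12.0
tcp_pos: [443.0, -201.0, 141.2]
eef_rot: [-0.0, -0.142, 0.99, 0.0]
force: [0.2, 0.6, -0.6]
gripper_width: 87.8
finger_force: 0.0
```

```bash
python3 - <<'E'
from h import *
st()
P={c:snap(c) for c in('top','side')}
for c in P:
    for n in('clamp_hinge','clamp_jaws'):
        for d in eyes.recognise(n,P[c])[:2]: print(c,n,d['score'],d['location'])
from fit import W
cl=[443.6-25*.958,96.7-25*.286,np.radians(16.6)]
print(cl)
np.savez('pics/after.npz',**{c+k:np.array(P[c][k]) for c in P for k in('img','K','R','t')})
f=8
def g(c,w,h):
    u=proj(P[c],W(cl,(0,0,20))); x,y=int(u[0])-w//2,int(u[1])-h//2
    o=cv2.resize(np.ascontiguousarray(P[c]['img'][y:y+h,x:x+w,::-1]),(w*f,h*f),interpolation=cv2.INTER_CUBIC)
    for pts in ([(-72,0,30),(65,0,30)],[(-72,-30,30),(-72,30,30)],[(0,-15,30),(0,15,30)],[(65,-15,30),(65,15,30)],[(-16,15,30),(40,15,30)],[(-16,-15,30),(40,-15,30)]):
        q=[((proj(P[c],W(cl,X))-[x,y]+.5)*f) for X in pts]
        cv2.polylines(o,[np.int32(np.round(q))],False,(255,0,255),1)
    return o
cv2.imwrite('pics/p.png',np.hstack([g('top',48,60),g('side',48,60)]))
E
```

```text
t 12.0 tcp [ 442.99 -200.97  141.24] ty yaw 106.37 z [-0.  0. -1.] F [ 0.24  0.57 -0.58] w 87.8 ff 0.0 q [-0.5  -0.22  1.67 -0.    1.69 -2.35]
top clamp_hinge 0.77 [408.9, 96.6, 30.4]
top clamp_jaws 0.49 [412.1, 99.3, 33.1]
top clamp_jaws 0.42 [502.6, -505.6, 17.7]
side clamp_hinge 0.91 [485.5, -681.4, 14.8]
side clamp_hinge 0.85 [405.0, 93.5, 17.3]
side clamp_jaws 0.91 [403.8, 93.6, 18.3]
side clamp_jaws 0.67 [484.7, -682.6, 15.8]
vib [546.59 268.28   0.29]
[[ 0.42 -0.55]
 [-0.79  0.31]
 [ 0.58  1.3 ]
 [-1.02 -0.01]
 [-0.57  0.76]
 [ 0.79 -0.21]
 [-0.27  0.65]
 [ 0.28  0.79]
 [ 0.72  0.6 ]
 [-1.06 -1.67]
 [-0.16 -0.21]
 [ 0.17  0.52]
 [-0.68 -1.  ]]
button [503.49 305.95  94.6 ] [-0.01  0.03  0.03 -0.01]
btn in vib -30.447627414363797 48.470754472266336
clamp [ 517.2  -267.86   -2.84   25.25]
[[-0.06 -0.07]
 [-0.68  0.67]
 [ 0.24 -0.74]
 [-0.56  0.47]
 [-0.51  0.32]
 [ 1.1  -0.44]]
flange [np.float64(516.4282201754379), np.float64(212.2436597336126), 97]
[419.65000000000003, 89.55, np.float64(0.2897246558310587)]
```

View pics/p.png

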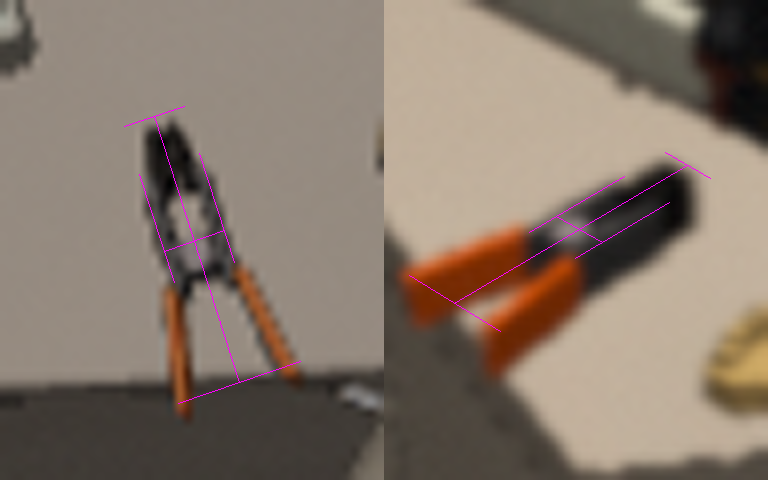

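Emit:
{"method": "step_arm", "body": {
  "commands": [
    [[0.0878,-0.015,0.055,0,0,0,0.004],[0.0878,-0.015,0.055,0,0,0,0],[0.0878,-0.015,0.055,0,0,0,0],[0.0878,-0.015,0.055,0,0,0,0],[0.0878,-0.016,0.055,0,0,0,0],[0.0878,0,0,0,0,0,0],[0.0878,0,0,-0.05,0,0,0],[0.0878,0,0,-0.03,0,0,0],[0.0878,0,0,0,0,0,0]]
  ],
  "newtons": 35
}}

```text
clock: 13.52
tcp_pos: [366.0, 74.8, 59.3]
eef_rot: [-0.002, -0.146, 0.989, -0.0]
force: [-0.3, 0.6, -0.1]
gripper_width: 88.0
finger_force: 0.0
```

```bash
python3 - <<'E'
from h import *
st()
from scipy.optimize import least_squares
z=np.load('pics/after.npz')
P={c:{k:z[c+k] for k in('K','R','t')} for c in('top','side')}
cl=[419.65,89.55,.2897]
def W(p,X):
    c,s=np.cos(p[2]),np.sin(p[2]); return [p[0]+c*X[0]-s*X[1],p[1]+s*X[0]+c*X[1],X[2]]
o={}
for c in P:
    u=proj(P[c],W(cl,(0,0,20))); o[c]=np.array([int(u[0])-24,int(u[1])-30])
px=lambda c,x,y:o[c]+np.array([x-(384 if c=='side' else 0),y])/8-.5
F=[('top',px('top',183,412),(-72,26,28)),('top',px('top',293,376),(-72,-26,28)),('top',px('top',160,125),(65,0,28)),
 ('side',px('side',408,275),(-72,27,28)),('side',px('side',492,332),(-72,-27,28)),('side',px('side',572,230),(0,0,30)),('side',px('side',676,165),(65,0,30))]
res=lambda p:np.array([proj(P[c],W(p,X))-uv for c,uv,X in F])
r=least_squares(lambda p:res(p).ravel(),cl,loss='soft_l1');print(r.x);print(res(r.x))
h=W(r.x,(-50,0,15));print('handle grasp',h)
E
```

```text
t 13.53 tcp [366.04  74.77  59.29] ty yaw 106.75 z [-0. -0. -1.] F [-0.34  0.65 -0.06] w 88.0 ff 0.0 q [ 0.11 -0.53  2.05 -0.    1.62 -1.75]
[416.11  89.88   0.28]
[[ 0.23 -0.42]
 [-0.29 -0.39]
 [-0.62 -0.17]
 [-0.31  1.01]
 [-0.7   0.2 ]
 [-0.06  0.1 ]
 [ 0.58  0.29]]
handle grasp [np.float64(368.0908221955073), np.float64(75.95082692640501), 15]
```

Emit:
{"method": "step_arm", "body": {
  "commands": [
    [[0.0878,0.002,0,-0.03,0,0,0],[0.0878,0,0,-0.02,0,0,0],[0.0878,0,0,-0.006,0,0,0],[0.0878,0,0,0,0,0,0],[0.06,0,0,0,0,0,0],[0.05,0,0,0,0,0,0],[0.03,0,0,0,0,0,0],[0.02,0,0,0,0,0,0],[0.02,0,0,0,0,0,0],[0.02,0,0,0,0,0,0]]
  ],
  "newtons": 35
}}

```text
clock: 14.78
tcp_pos: [369.6, 75.7, 5.9]
eef_rot: [0.0, -0.146, 0.989, -0.0]
force: [-1.3, -0.8, 4.1]
gripper_width: 35.4
finger_force: 34.7
```

Emit:
{"method": "step_arm", "body": {
  "commands": [
    [[0.01,0,0,0,0,0,0],[0.01,0,0,0,0,0,0],[0.01,0,0,0,0,0,0]]
  ]
}}

```text
clock: 15.15
tcp_pos: [369.6, 75.7, 5.9]
eef_rot: [0.0, -0.146, 0.989, -0.0]
force: [-1.8, -0.6, 4.9]
gripper_width: 35.9
finger_force: 34.7
```

Emit:
{"method": "step_arm", "body": {
  "commands": [
    [[0.01,0,0,0.01,0,0,0],[0.01,0,0,0.02,0,0,0],[0.01,0,0,0.025,0,0,0],[0.01,-0.005,0.015,0.02,0,0,0],[0.01,-0.007,0.025,0.008,0,0,0],[0.01,-0.007,0.025,0,0,0,0],[0.01,-0.006,0.02,0,0,0,0],[0.01,0,0,0,0,0,0],[0.01,0,0,0,0,0,0]]
  ]
}}

```text
clock: 16.27
tcp_pos: [344.4, 160.3, 88.4]
eef_rot: [-0.0, -0.146, 0.989, -0.0]
force: [-0.7, 0.2, -1.0]
gripper_width: 35.5
finger_force: 34.7
```

```bash
cat > look.py <<'E'
from h import *
import sys
s=st()
P={c:snap(c) for c in('top','side')}
np.savez('pics/%s.npz'%sys.argv[1],**{c+k:np.array(P[c][k]) for c in P for k in('img','K','R','t')})
f=8
T=s['tcp_pos'];C=T+np.array([60,30,10])
def g(c,w,h):
    u=proj(P[c],C); x,y=int(u[0])-w//2,int(u[1])-h//2
    o=cv2.resize(np.ascontiguousarray(P[c]['img'][y:y+h,x:x+w,::-1]),(w*f,h*f),interpolation=cv2.INTER_CUBIC)
    cv2.putText(o,'%d,%d'%(x,y),(4,12),0,.4,(255,0,255));return o
cv2.imwrite('pics/%s.png'%sys.argv[1],np.hstack([g('top',50,60),g('side',50,60)]))
E
python3 look.py pre
```

```text
t 16.27 tcp [344.42 160.28  88.41] ty yaw 106.81 z [-0. -0. -1.] F [-0.69  0.21 -1.  ] w 35.5 ff 34.7 q [ 0.35 -0.52  2.   -0.    1.67 -1.52]
```

View pics/pre.png

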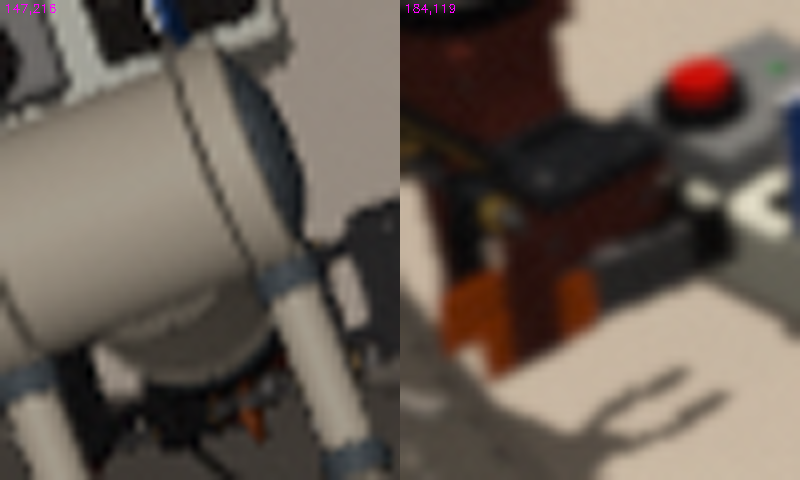

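```bash
python3 - <<'E'
from h import *
z=np.load('pics/pre.npz');P={k:z['side'+k] for k in('K','R','t')}
T=np.array([344.4,160.3,88.4]);a=.291
def pr(x,y,zz):
    X=T+np.array([np.cos(a)*x-np.sin(a)*y,np.sin(a)*x+np.cos(a)*y,zz]);u=proj(P,X);return (u-[184,119]+.5)*8+[400,0]
for z0 in(9,12):
  print('z0',z0)
  for n,x,y in(('handle end',-20,-18),('handle front',36,-18),('arm back',36,-18),('arm 40',92,-17),('jawtip',117,-14)):
    print(n,'bot',pr(x,y,z0-15),'top',pr(x,y,z0+15))
print('button',pr(0,0,0))
E
```

```text
z0 9
handle end bot [500.78 387.92] top [491.52 330.1 ]
handle front bot [600.59 333.27] top [592.58 275.95]
arm back bot [600.59 333.27] top [592.58 275.95]
arm 40 bot [695.28 279.8 ] top [688.41 223.  ]
jawtip bot [732.65 254.55] top [726.24 198.  ]
z0 12
handle end bot [499.86 382.19] top [490.58 324.25]
handle front bot [599.8  327.59] top [591.77 270.15]
arm back bot [599.8  327.59] top [591.77 270.15]
arm 40 bot [694.6  274.18] top [687.72 217.25]
jawtip bot [732.02 248.95] top [725.59 192.28]
button [508.68 341.41]
```

Emit:
{"method": "step_arm", "body": {
  "commands": [
    [[0.01,0.0096,0.0029,-0.0005,0,0,-0.003],[0.01,0.0096,0.0029,0,0,0,0],[0.01,0.0096,0.0029,0,0,0,0],[0.01,0.0096,0.0029,0,0,0,0],[0.01,0.0048,0.0014,0,0,0,0],[0.01,0.0048,0.0014,0,0,0,0],[0.01,0.0048,0.0014,0,0,0,0],[0.01,0,0,0,0,0,0]]
  ]
}}

```text
clock: 17.38
tcp_pos: [397.4, 176.6, 88.1]
eef_rot: [-0.0, -0.145, 0.989, -0.0]
force: [0.9, 0.4, -1.0]
gripper_width: 35.4
finger_force: 34.7
```

```bash
python3 look.py in1
```

```text
t 17.38 tcp [397.4  176.6   88.06] ty yaw 106.63 z [-0. -0. -1.] F [ 0.87  0.44 -0.97] w 35.4 ff 34.7 q [ 0.34 -0.35  1.88 -0.    1.62 -1.52]
```

View pics/in1.png

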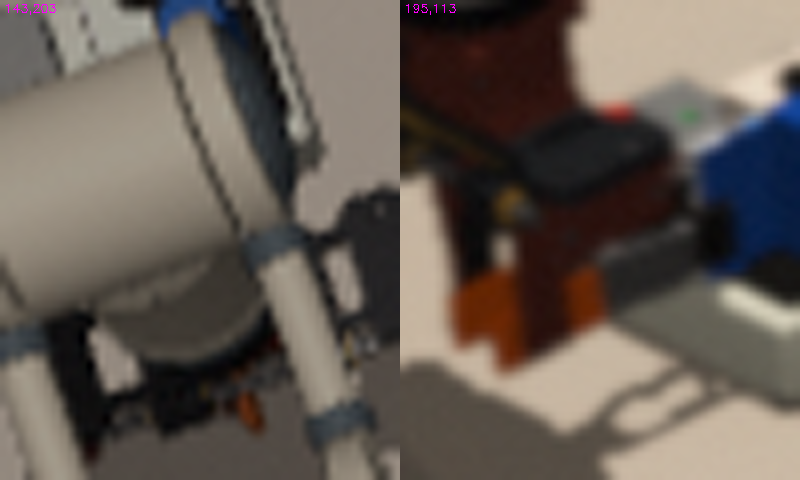

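Emit:
{"method": "step_arm", "body": {
  "commands": [
    [[0.01,0.0048,0.0014,-0.0005,0,0,0],[0.01,0.0048,0.0014,-0.0005,0,0,0],[0.01,0.0048,0.0014,0,0,0,0],[0.01,0.0048,0.0014,0,0,0,0],[0.01,0.0048,0.0014,0,0,0,0],[0.01,0,0,0,0,0,0],[0.01,0,0,0,0,0,0]]
  ]
}}

```text
clock: 18.35
tcp_pos: [421.2, 183.5, 87.0]
eef_rot: [-0.0, -0.145, 0.989, -0.0]
force: [0.1, 0.1, -1.6]
gripper_width: 35.6
finger_force: 34.7
```

Emit:
{"method": "step_arm", "body": {
  "commands": [
    [[0.042,0,0,0,0,0,0],[0.042,0,0,0,0,0,0]]
  ]
}}

```text
clock: 18.6
tcp_pos: [421.2, 183.5, 87.1]
eef_rot: [0.0, -0.145, 0.989, 0.0]
force: [0.5, -0.2, -2.0]
gripper_width: 42.4
finger_force: 13.9
```

Emit:
{"method": "step_arm", "body": {
  "commands": [
    [[0.046,0,0,0,0,0,0],[0.046,0,0,0,0,0,0]]
  ]
}}

```text
clock: 18.85
tcp_pos: [421.3, 184.0, 87.2]
eef_rot: [0.0, -0.145, 0.989, 0.0]
force: [1.4, 2.4, -1.0]
gripper_width: 46.1
finger_force: 11.7
```

Emit:
{"method": "step_arm", "body": {
  "commands": [
    [[0.05,0,0,0,0,0,0],[0.05,0,0,0,0,0,0]]
  ]
}}

```text
clock: 19.1
tcp_pos: [421.8, 183.0, 87.4]
eef_rot: [0.001, -0.144, 0.99, -0.001]
force: [3.5, -0.4, -0.6]
gripper_width: 50.1
finger_force: 1.4
```

Emit:
{"method": "step_arm", "body": {
  "commands": [
    [[0.06,0,0,0,0,0,0],[0.075,0,0,0,0,0,0],[0.0878,0,0,0,0,0,0],[0.0878,0,0,0,0,0,0],[0.0878,0,0,0,0,0,0]]
  ]
}}

```text
clock: 19.73
tcp_pos: [421.2, 183.6, 87.1]
eef_rot: [-0.0, -0.145, 0.989, 0.0]
force: [-0.7, 0.7, -0.4]
gripper_width: 87.7
finger_force: 0.0
```

Emit:
{"method": "step_arm", "body": {
  "commands": [
    [[0.0878,0,0,0.02,0,0,0],[0.0878,0,0,0.04,0,0,0],[0.0878,0,0,0.05,0,0,0],[0.04,0,0,0.01,0,0,0],[0,0.016,0.024,0,0,0,0],[0,0.016,0.025,0,0,0,0],[0,0.016,0.024,0,0,0,0],[0,0.017,0.025,0,0,0,0],[0,0.017,0.024,0,0,0,0],[0,0,0,0,0,0,0]]
  ]
}}

```text
clock: 20.98
tcp_pos: [503.3, 306.4, 205.8]
eef_rot: [-0.001, -0.145, 0.989, -0.0]
force: [-0.1, -0.8, -0.6]
gripper_width: 21.0
finger_force: 0.0
```

```bash
python3 - <<'E'
from h import *
s=st();p=snap('side');q=snap('top')
for im in(p,q):
    for d in eyes.recognise('clamp_hinge',im)[:3]: print(d['score'],d['location'])
vib=[546.6,268.3,.29];a=.29;f=8
def W(X): return [vib[0]+np.cos(a)*X[0]-np.sin(a)*X[1],vib[1]+np.sin(a)*X[0]+np.cos(a)*X[1],X[2]]
def g(c,w,h,x,y):
    o=cv2.resize(np.ascontiguousarray(c['img'][y:y+h,x:x+w,::-1]),(w*f,h*f),interpolation=cv2.INTER_CUBIC)
    for pts in ([(-60,-49,132),(-60,-49,62)],[(-80,-45,97),(-45,-45,97)]):
        cv2.polylines(o,[np.int32([(proj(c,W(X))-[x,y]+.5)*f for X in pts])],False,(255,0,255),1)
    return o
u=proj(p,W((-70,-45,97)));v=proj(q,W((-90,-45,97)))
cv2.imwrite('pics/clip.png',np.hstack([g(p,50,60,int(u[0])-25,int(u[1])-30),g(q,50,60,int(v[0])-25,int(v[1])-30)]))
E
```

```text
t 20.98 tcp [503.32 306.41 205.82] ty yaw 106.7 z [-0. -0. -1.] F [-0.11 -0.8  -0.6 ] w 21.0 ff 0.0 q [ 0.49  0.06  1.29  0.    1.79 -1.37]
0.87 [458.4, 192.8, 98.2]
0.63 [486.9, -685.3, 17.9]
0.57 [507.3, -506.1, 17.9]
0.53 [462.0, 201.0, 111.6]
```

View pics/clip.png

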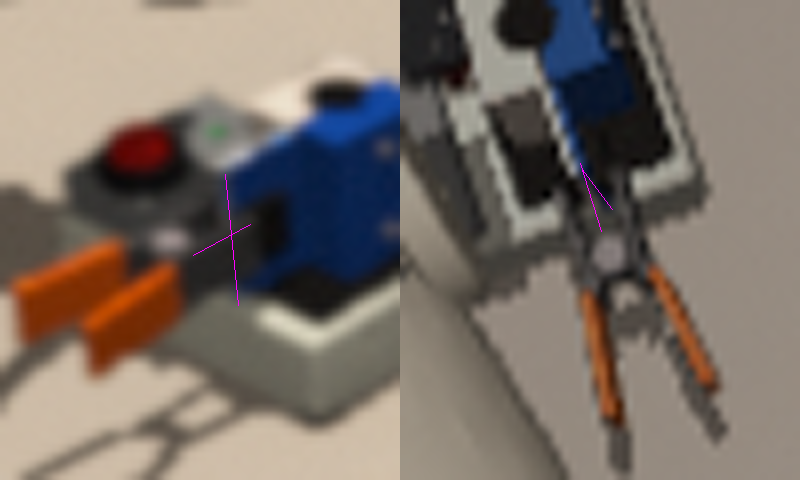

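Emit:
{"method": "step_arm", "body": {
  "commands": [
    [[0,0,0,-0.05,0,0,0],[0,0,0,-0.04,0,0,0],[0,0,0,-0.008,0,0,0],[0,0,0,-0.003,0,0,0],[0,0,0,-0.003,0,0,0],[0,0,0,0,0,0,0]]
  ]
}}

```text
clock: 21.92
tcp_pos: [503.8, 305.8, 104.6]
eef_rot: [0.001, -0.145, 0.989, 0.0]
force: [-0.2, -0.1, -0.5]
gripper_width: 0.6
finger_force: 0.0
```

Emit:
{"method": "step_arm", "body": {
  "commands": [
    [[0,0,0,-0.003,0,0,0],[0,0,0,-0.003,0,0,0],[0,0,0,0,0,0,0]]
  ]
}}

```text
clock: 22.3
tcp_pos: [503.7, 305.8, 97.5]
eef_rot: [0.001, -0.145, 0.989, 0.0]
force: [1.5, 0.1, 2.4]
gripper_width: 0.7
finger_force: 1.5
```

Emit:
{"method": "step_arm", "body": {
  "commands": [
    [[0,0,0,-0.003,0,0,0],[0,0,0,-0.003,0,0,0],[0,0,0,-0.001,0,0,0],[0,0,0,0,0,0,0]]
  ]
}}

```text
clock: 22.8
tcp_pos: [503.8, 305.8, 94.1]
eef_rot: [0.002, -0.145, 0.989, 0.001]
force: [-4.5, -3.4, 16.3]
gripper_width: 0.6
finger_force: 8.9
```

Emit:
{"method": "step_arm", "body": {
  "commands": [
    [[0,0,0,-0.001,0,0,0],[0,0,0,0,0,0,0],[0,0,0,0,0,0,0],[0,0,0,0,0,0,0],[0,0,0,0,0,0,0],[0,0,0,0,0,0,0],[0,0,0,0,0,0,0],[0,0,0,0,0,0,0],[0,0,0,0,0,0,0],[0,0,0,0,0,0,0]]
  ]
}}

```text
clock: 24.05
tcp_pos: [503.8, 305.9, 94.0]
eef_rot: [0.002, -0.145, 0.989, 0.001]
force: [-5.9, -4.0, 21.9]
gripper_width: 0.6
finger_force: 10.6
```

Emit:
{"method": "step_arm", "body": {
  "commands": [
    [[0,0,0,0,0,0,0],[0,0,0,0,0,0,0],[0,0,0,0,0,0,0],[0,0,0,0,0,0,0],[0,0,0,0,0,0,0],[0,0,0,0,0,0,0],[0,0,0,0,0,0,0],[0,0,0,0,0,0,0],[0,0,0,0,0,0,0],[0,0,0,0,0,0,0]]
  ]
}}

```text
clock: 25.3
tcp_pos: [503.9, 305.9, 94.0]
eef_rot: [0.002, -0.145, 0.989, 0.001]
force: [-6.5, -2.2, 20.8]
gripper_width: 0.4
finger_force: 10.6
```

Emit:
{"method": "step_arm", "body": {
  "commands": [
    [[0,0,0,0.004,0,0,0],[0,0,0,0.004,0,0,0],[0,0,0,0.02,0,0,0],[0,0,0,0.05,0,0,0],[0,0,0,0.05,0,0,0],[0,0,0,0,0,0,0]]
  ]
}}

```text
clock: 26.05
tcp_pos: [504.4, 306.2, 223.1]
eef_rot: [0.004, -0.145, 0.989, 0.001]
force: [-0.8, -0.4, -0.5]
gripper_width: 0.4
finger_force: 0.0
```

Emit:
{"method": "step_arm", "body": {
  "commands": [
    [[0,-0.0005,0,-0.06,0,0,0],[0,0,0,-0.05,0,0,0],[0,0,0,-0.01,0,0,0],[0,0,0,0,0,0,0],[0,0,0,0,0,0,0],[0,0,0,0,0,0,0]]
  ]
}}

```text
clock: 26.8
tcp_pos: [502.7, 305.5, 97.6]
eef_rot: [-0.0, -0.145, 0.989, -0.0]
force: [-2.4, -0.9, 2.5]
gripper_width: 0.5
finger_force: 1.5
```

Emit:
{"method": "step_arm", "body": {
  "commands": [
    [[0,0,0,-0.001,0,0,0],[0,0,0,0,0,0,0],[0,0,0,0,0,0,0]]
  ]
}}

```text
clock: 27.18
tcp_pos: [502.8, 305.6, 96.2]
eef_rot: [0.0, -0.145, 0.989, 0.0]
force: [-1.5, -1.0, 3.2]
gripper_width: 0.3
finger_force: 1.9
```

Emit:
{"method": "step_arm", "body": {
  "commands": [
    [[0,0,0,-0.001,0,0,0],[0,0,0,0,0,0,0],[0,0,0,0,0,0,0]]
  ]
}}

```text
clock: 27.55
tcp_pos: [502.8, 305.6, 95.2]
eef_rot: [0.0, -0.145, 0.989, 0.0]
force: [-1.6, -1.8, 4.4]
gripper_width: 0.4
finger_force: 2.2
```

Emit:
{"method": "step_arm", "body": {
  "commands": [
    [[0,0,0,0.01,0,0,0],[0,0,0,0.03,0,0,0],[0,0,0,0.05,0,0,0],[0,0,0,0.05,0,0,0],[0,0,0,0,0,0,0],[0,0,0,0,0,0,0]]
  ]
}}

```text
clock: 28.3
tcp_pos: [502.7, 305.6, 234.2]
eef_rot: [-0.0, -0.145, 0.989, -0.0]
force: [0.0, 0.4, -0.8]
gripper_width: 0.4
finger_force: 0.0
```

```bash
python3 - <<'E'
from h import *
s=st();p=snap('side')
for n in ('clamp_hinge','mixing_bowl_center','spray_can_center','jaw_model_center'):
    print(n,[(round(d['score'],2),d['location']) for d in eyes.recognise(n,p)[:1]])
f=p['img'].astype(float);R,G,B=f[...,0],f[...,1],f[...,2]
m=(R>G*1.4+20)&(G>B*1.3+8)
N,l,stt,ce=cv2.connectedComponentsWithStats(m.astype('uint8'),connectivity=8)
for i in range(1,N):
    if stt[i,4]>15 and 200<ce[i][0]<240: print('orange',stt[i],ce[i])
m2=cv2.imread('pics/clip.png')
print(arm.finish_job())
E
```

```text
t 28.3 tcp [502.71 305.55 234.21] ty yaw 106.63 z [-0. -0. -1.] F [ 0.04  0.35 -0.75] w 0.4 ff 0.0 q [ 0.49  0.06  1.24  0.    1.84 -1.37]
clamp_hinge [(0.81, [454.7, 189.6, 99.1])]
mixing_bowl_center [(0.78, [631.7, -58.4, 49.6])]
spray_can_center [(0.81, [617.4, 53.6, 104.5])]
jaw_model_center [(0.57, [619.9, 50.4, 100.0])]
orange [205 141  22  16 210] [215.91 148.21]
the job is handed in; nothing more can be done
None
```

The clamp is clipped level on the mould's flange and stays on by itself. I then held the red button at its stop for over 2 s and released it, and handed the job in at about 28 s. Checking the button afterwards, I pressed it part-way once more, briefly. The bowl and spray can still stand where they were; the last picture check did not find the stone jaw model, but no move touched it.

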